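# Shut and latch the sliding lid of the keepsake chest

### The job

Shut the wooden keepsake chest on the desk: lift the steel latch bar by its T-handle, slide the lid along until the nose of the bar has passed over the first tooth of the keeper, and let the bar drop fully home in the keeper's notch. Be gentle with the latch: do not ram or press its nose hard against the keeper. Leave the handle free and the other things on the desk where they are.

Things in the scene. Friction and masses are not known exactly. Their poses are not given: they have to be found in the camera images.
- chest: Fixed wooden chest, 370 long (x) x 160 wide (y) x 80 mm high; origin on the desk, 10 mm short of the middle of its length; x is the direction in which the lid slides shut, z up. Its mouth (120 x 140 mm) lies at x -40 to +80 mm; two guide rails (10 wide, 14 mm high) stand on its top at y = +-70 mm. With the lid at 0 the hinge of the latch bar is at x = -135 mm, y = 0, 106 mm above the desk.
- keeper_mid (a point): Middle of the range of the keeper's notch, on the chest at x = 135 mm, y = 0, 99 mm above the desk. The keeper is a dark steel strip, 36 mm wide: along +x a tooth 26 mm long, a notch 12 mm long, a block 34 mm long, both flat-topped at 99 mm, square-faced. It is screwed through slots: the real notch lies up to 14 mm to either side along x, unmeasured; find it by sight or feel.
- lid (a joint): Plywood lid, 160 x 126 x 7 mm, sliding along the chest's x: 0 m = fully open, grows as it is shut, end stop 0.122. It stays where it is left; sliding takes about 2 to 3 N. The nose is at chest x = 0.035 m + this value (bar down). With the nose in the notch it reads 0.084 to 0.116, depending on the keeper; with the nose still before the tooth, at most 0.078.
- latch_bar (a joint): Steel latch bar (0.15 to 0.23 kg) hinged on the lid, axis level along the chest's y; it reaches from the hinge along the chest's +x. 0 rad = level, its lowest; grows as the nose end is lifted, to 0.7. It falls by its own weight, but a finger pressing on the handle can hold it up by friction. With the nose standing on the tooth or block it reads about 0.07, in the notch 0.
- handle (a point): Middle of the T-handle's grip on the latch bar: a level round rod, 14 mm thick, 46 mm long, along the chest's y, on a post 8 mm thick (x) and 10 mm wide. Bar down: 150 mm above the desk, its underside 33 mm clear of the bar; 110 mm from the hinge along the bar and 44 mm above its middle line. x points along the bar to the nose, y along the rod.
- bar_nose: Nose of the latch bar: a steel lug 8 mm long (along the bar), 14 mm wide, hanging 15 mm below the bar at its end, 170 mm from the hinge; origin in the middle of its upper face, axes as the bar. With the bar down its underside is 87 mm above the desk, 12 mm below the tops of the tooth and the block.
- phone: Bystander: flat black phone, 150 x 72 x 9 mm, lying beside the chest; origin under its middle.
- cream_jar: Bystander: small glass jar, 60 mm wide, 55 mm high, standing beside the chest; origin under its middle.
- remote: Bystander: white remote control, 150 x 48 x 20 mm; origin under its middle.
- mug: Bystander: white mug, 80 mm wide, 92 mm high; origin under its middle.
- mouse: Bystander: black computer mouse, 105 x 62 x 24 mm; origin under its middle.
- flask: Bystander: white flask, 68 mm wide, 200 mm high; origin under its middle.

How it is judged (in metres and radians):
On the way:
1. the latch bar has been lifted, its nose clear of the height of the tooth (value of joint latch_bar above 0.08 rad), for 0.2 s.
At the end, for the whole second after the job is handed in: The lid is shut past the tooth (joint over 0.081 m) and the latch bar is down in the notch (under 0.02 rad, its nose about 3 mm or less off its lowest), both at rest and released (value of joint lid above 0.081 m and value of joint latch_bar below 0.02 rad and velocity of joint lid below 0.01 m/s and velocity of joint latch_bar below 0.05 rad/s); the robot touches nothing.
It fails at once if the nose of the latch bar is rammed or pressed against the keeper (or anything else) with more than 25 N (contact force between bar_nose and anything else above 25 N).
It fails at once if a bystander is moved more than 40 mm (distance of any of phone, cream_jar, remote, mug, mouse, flask from where it was at the start of the episode above 0.04 m).
It also fails if it takes over 72 s, if anything falls off the work surface, if the arm or the gripper's body presses on something with over 40 N, if the wrist force passes 120 N, or if a joint passes its speed limit or range.

### The arm

A 7-joint arm with a two-finger parallel gripper is mounted at the origin on the work surface. World frame = base frame: x ahead of the robot, y to its left, z up, the work surface at z = 0. Lengths are in mm, angles in rad, forces in N, time in s.
With the tool pointing down it reaches from about 425 to 950 mm from the base axis. Payload 16.7 kg.
Tool frame: the origin (TCP) lies midway between the tips of the shut fingers; the grasp point (between the pads) lies behind it (bot.hold_point_z is the z of the grasp point in the tool frame, in mm); z points along the fingers, y is the line along which they close (so a half turn about z gives the same grasp; the last joint's range is limited). The gripper opens to 94 mm and grips with 3 to 60 N. Pads are 16 mm wide; open, the fingers measure 119 mm over their backs; the gripper's body (75 mm by 177 mm) begins 78 mm behind the grasp point.
Start: joints at [-1.476, 0.426, 0.074, 1.606, -0.034, 1.111, -0.067], TCP at [162.946, 654.998, 205.467] pointing down, gripper open.
Joint ranges: [-2.85, 2.85], [-0.5, 2.14], [-1.23, 1.37], [0.21, 2.46], [-1.02, 4.16], [0.16, 2.05], [-2.73, 2.73]. Speed limits (rad/s): [1.89, 1.89, 2.39, 2.39, 3.01, 3.01, 3.01].

### API

Orientations are given as a rotation vector (axis times angle).
In Python, from workcell import bot gives the robot as it stands.
- The arm moves only by the shell command python3 -m creep 'ROWS' [FORCE]. ROWS is JSON, a list of rows, each an object of numbers: "fingers": the closure, from 0 (fully open) to 1 (shut); "x", "y", "z": the shift along the tool's x, y, z in m; "ax", "ay", "az": the turn, a rotation vector about the tool's x, y, z in rad. A call has exactly 5 rows; each row is the pose to reach, as a shift and turn from the pose commanded when the call began, along the tool's axes at that moment; what a row does not reach only later rows make up. A row lasts 1/8 s, in which the tool goes at most 62.5 mm and 10.7 degrees, less where a joint would pass 70% of its speed; a pose out of reach is approached as far as the arm can. A call with a gripper value outside its range is refused whole. The fingers move at their own pace and stop on an object; FORCE is the grip in N (left out, the last holds). Time passes only in rows, so rows that repeat a pose let the fingers close, or fill a call up. It gives the time, the measured TCP pose, the force, the opening and the grip force at its end, in the units of the state.
- bot.get_obs(): the state, without advancing time (a new reading comes with each control period).
- bot.get_image(name): name is "scene" or "side" or "wrist"; returns a dict with "color" (480x640x3 uint8, red, green, blue), "z_map" (480x640 float32, mm along the optical axis (not along the pixel's ray), 0 where there is no reading), "mtx" (3x3 intrinsics, pixels), "extrinsics" (4x4, takes a point from camera to world coordinates). Camera axes: x right, y down, z forward; pixel columns grow to the right and rows downward; lengths in mm; the calibration is good to about 2 mm. A picture is of the moment at which its call begins.
- bot.close_job(): hands the job in; it is judged then, once.
The state is a dict: "time": time; "joint_positions": joint angles; "joint_velocities": joint speeds; "joint_torque": joint torques, N m; "tcp_pos": TCP position; "tcp_rot": TCP orientation; "ft_force": force on the tool from outside, world axes, zero at the start; "torque": the same for the moment, N m; "width": finger opening in mm; "gripper_force": force on a finger pad.
Only numpy, scipy, OpenCV 4.12 (cv2) and the standard library are available. Lean on these libraries where they do the work, as an engineer would, in place of code of your own. Each camera call takes 0.05 s, during which the arm holds its last target. There are 200 camera calls.

## Working session

There is one attempt and no reset: what is moved stays moved. The work goes in short steps, Python scripts to look and compute and a shell command to move; the robot and the scene stay as the last step left them, time stands still between calls to the robot, and variables do not carry over. Pictures are saved under pics/ and viewed, at most 10 in all, crops included, and the job is handed in when it is done.

```bash
mkdir -p pics; ls
cat > h.py <<'E'
import numpy as np,cv2
from workcell import bot
def cloud(im):
    z=im["z_map"];K=im["mtx"];v,u=np.mgrid[:480,:640]
    p=np.stack([(u-K[0,2])/K[0,0]*z,(v-K[1,2])/K[1,1]*z,z,np.ones_like(z)],-1)@im["extrinsics"].T
    p=p[...,:3]; p[z==0]=np.nan
    return p
E
python3 - <<'E'
from h import *
for n in("scene","side"):
    im=bot.get_image(n); cv2.imwrite(f"pics/{n}0.png",im["color"][...,::-1]); np.savez(f"{n}0.npz",**im)
    print(n,im["extrinsics"].round(2).tolist(),im["mtx"].tolist())
o=bot.get_obs();print({k:np.round(v,3) for k,v in o.items()},bot.hold_point_z)
E
```

```text
pics
scene [[0.64, 0.58, -0.5, 1124.36], [0.77, -0.48, 0.43, -455.38], [0.01, -0.66, -0.75, 929.34], [0.0, 0.0, 0.0, 1.0]] [[490.8699325096067, 0.0, 318.82340102599545], [0.0, 490.8699325096067, 234.2073571517613], [0.0, 0.0, 1.0]]
side [[0.88, -0.26, 0.39, 212.5], [-0.47, -0.53, 0.71, -727.46], [0.02, -0.81, -0.59, 686.11], [0.0, 0.0, 0.0, 1.0]] [[436.45317001326305, 0.0, 321.59363793502587], [0.0, 436.45317001326305, 239.6195547791225], [0.0, 0.0, 1.0]]
{'time': np.float64(0.1), 'joint_positions': array([-1.476,  0.427,  0.074,  1.607, -0.034,  1.111, -0.067]), 'joint_velocities': array([-0.001, -0.001, -0.   , -0.001, -0.001, -0.001, -0.002]), 'joint_torque': array([ 9.0000e-03, -9.3746e+01,  3.6780e+00, -4.5505e+01, -4.8000e-02,
        1.7000e-02,  0.0000e+00]), 'tcp_pos': array([162.907, 654.676, 204.866]), 'tcp_rot': array([-3.820e-01, -3.118e+00,  2.000e-03]), 'ft_force': array([-0.021, -0.395, -0.039]), 'torque': array([-0.046, -0.015,  0.002]), 'gripper_force': np.float64(0.0), 'width': np.float64(93.718)} -18.8
```

View pics/scene0.png

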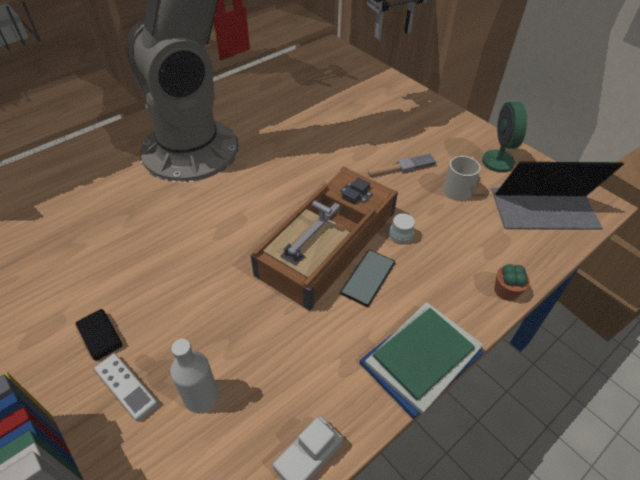

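View pics/side0.png

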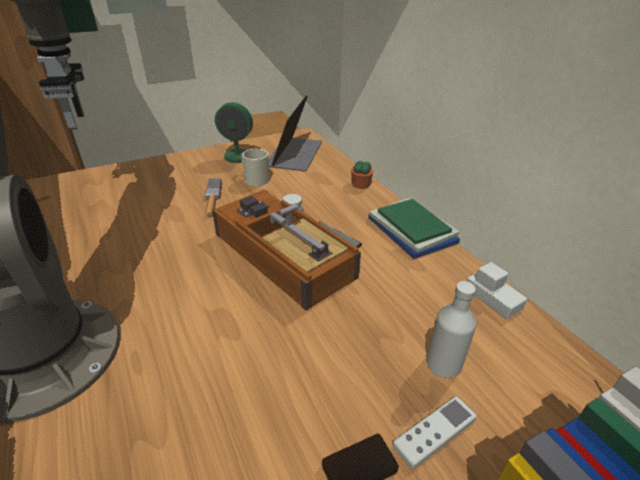

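The scene view shows the hinge at about (293,250), the T-handle at about (325,210) and the keeper at about (357,190). The chest slides toward the upper right; the jar (402,228) and the phone (368,277) lie on its right side.

```bash
cat > m.py <<'E'
from h import *
def fit(P):
    # chest footprint: points z 60..120 in region
    q=P[(P[:,2]>74)&(P[:,2]<98)]
    return cv2.minAreaRect(q[:,:2].astype(np.float32))
for n,b in(("scene",(160,305,250,402)),("side",(190,305,210,362))):
    im=np.load(n+"0.npz"); p=cloud(im)
    P=p[b[0]:b[1],b[2]:b[3]].reshape(-1,3); P=P[~np.isnan(P[:,0])]
    r=fit(P); print(n,r)
    H=P[(P[:,2]>140)&(P[:,2]<175)]; print("handle",len(H),H.mean(0),np.percentile(H[:,2],[5,50,95]),cv2.minAreaRect(H[:,:2].astype(np.float32)))
    print(np.histogram(P[:,2],bins=range(60,170,5))[0])
    # top-view map
    M=np.zeros((600,600),np.float32)
    C=im["color"][b[0]:b[1],b[2]:b[3]].reshape(-1,3)[~np.isnan(p[b[0]:b[1],b[2]:b[3]].reshape(-1,3)[:,0])]
    k=(P[:,2]>93)&(P[:,2]<104)&(C.max(1)<90)
    print("keeper pts",k.sum(),np.median(P[k],0))
im=np.load("scene0.npz");c=im["color"][165:300,245:425,::-1];cv2.imwrite("pics/c1.png",cv2.resize(c,None,fx=4.4,fy=4.4,interpolation=cv2.INTER_CUBIC))
E
python3 m.py
```

```text
scene ((540.6145629882812, 75.5286865234375), (164.9445037841797, 376.62542724609375), 14.26378345489502)
handle 131 [549.86013322  44.98228688 152.97215739] [146.37270975 153.85102131 157.56671999] ((547.7860107421875, 47.41729736328125), (45.11601257324219, 16.881145477294922), 11.50922679901123)
[ 192  194  269 1761 1249 2431  894  312   89  324  139   10    8    7
    8    8    6   20   61   43    1]
keeper pts 376 [516.74356327 174.57091016  97.69390973]
side ((539.5466918945312, 76.86634826660156), (165.64337158203125, 376.16876220703125), 13.94999885559082)
handle 126 [544.67717198  44.81202006 153.31089246] [143.88133328 154.5130912  158.67438326] ((546.046630859375, 46.43256378173828), (46.73649597167969, 12.438356399536133), 10.829219818115234)
[ 248  267  264  562 1524 1965  783  449  172  133  292   18   10   11
   11    9   10   19   41   53    3]
keeper pts 306 [514.74961481 173.89665086  99.45984305]
```

View pics/c1.png

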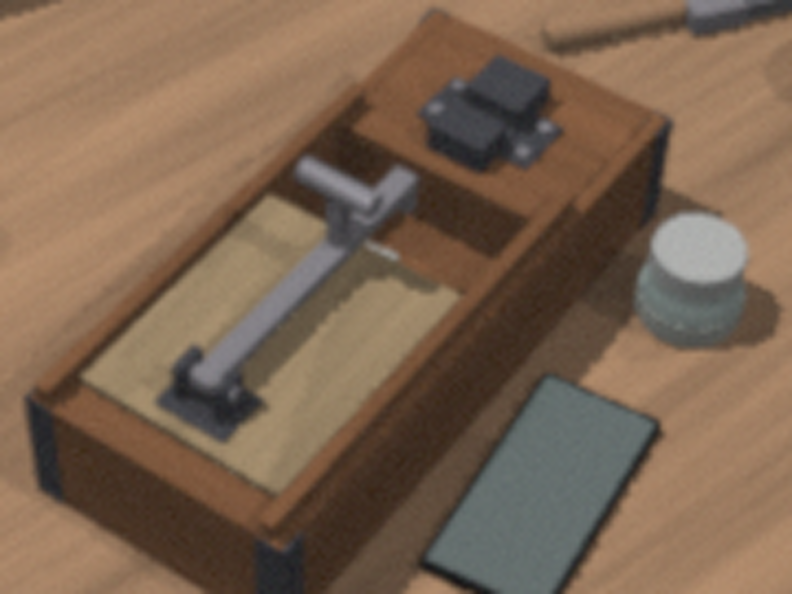

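```bash
cat > prof.py <<'E'
from h import *
a=np.radians(104.1);ex=np.array([np.cos(a),np.sin(a)]);ey=np.array([-ex[1],ex[0]]);O=np.array([540.1,76.2])-10*ex
for n in("scene","side"):
    im=np.load(n+"0.npz");p=cloud(im);c=im["color"].astype(int)
    d=p[...,:2]-O; X=d@ex;Y=d@ey;Z=p[...,2]
    k=(abs(Y)<100)&(X>-200)&(X<220)&(Z>72)&(Z<98)
    print(n,"outer X",np.percentile(X[k],[.5,99.5]).round(1),"Y",np.percentile(Y[k],[.5,99.5]).round(1))
    print("keeper (X bin: z med, brightness)")
    for x in range(84,190,3):
        k=(abs(Y)<15)&(X>=x)&(X<x+3)&(Z>70)
        if k.sum(): print((x,int(k.sum()),int(np.percentile(Z[k],80)),int(c[k].mean()),),end=' ')
    k=(Z>96.5)&(Z<104)&(X>85)&(abs(Y)<25); print("\nY of keeper top",np.percentile(Y[k],[2,98]).round(1), "X",np.percentile(X[k],[2,98]).round(1))
    k=(Z>150)&(Z<162)&(abs(X)<80); print("rod top",X[k].mean(),np.percentile(Y[k],[2,98]),np.percentile(X[k],[5,95]))
E
python3 prof.py
```

```text
scene outer X [-176.8  192.2] Y [-80.2  76.6]
keeper (X bin: z med, brightness)
(84, 6, 81, 83) (87, 29, 96, 66) (90, 43, 93, 51) (93, 15, 98, 58) (96, 12, 98, 71) (99, 8, 99, 71) (102, 15, 99, 72) (105, 10, 99, 71) (108, 7, 99, 70) (111, 11, 97, 70) (114, 10, 98, 69) (117, 4, 96, 64) (123, 3, 96, 49) (126, 21, 96, 50) (129, 27, 96, 49) (132, 13, 98, 66) (135, 10, 98, 70) (138, 13, 99, 71) (141, 8, 99, 72) (144, 10, 99, 72) (147, 8, 99, 71) (150, 8, 99, 70) (153, 15, 99, 71) (156, 8, 100, 72) (159, 6, 98, 71) (162, 5, 97, 74) (165, 1, 93, 77) (171, 1, 76, 74) (174, 2, 78, 85) (177, 2, 80, 86) (180, 2, 81, 84) (183, 13, 80, 87) (186, 8, 80, 90) (189, 10, 80, 93) 
Y of keeper top [-17.3  17.1] X [ 89.6 160.3]
rod top 1.4614533445724505 [ -18.37198763 1166.26733681] [-59.94114359  70.75986496]
side outer X [-175.4  194.1] Y [-75.7  81.4]
keeper (X bin: z med, brightness)
(84, 9, 81, 85) (87, 6, 82, 81) (90, 40, 96, 49) (93, 44, 99, 51) (96, 8, 101, 72) (99, 8, 100, 72) (102, 5, 100, 71) (105, 8, 100, 70) (108, 9, 101, 70) (111, 6, 101, 69) (114, 8, 100, 68) (117, 3, 99, 63) (120, 1, 98, 56) (126, 6, 99, 48) (129, 26, 98, 50) (132, 14, 100, 58) (135, 8, 100, 71) (138, 7, 101, 71) (141, 4, 100, 72) (144, 10, 100, 71) (147, 6, 102, 72) (150, 9, 101, 70) (153, 7, 101, 69) (156, 4, 101, 68) (159, 6, 100, 71) (162, 8, 100, 83) (177, 2, 83, 87) (180, 1, 79, 79) (183, 3, 82, 84) (186, 3, 82, 90) (189, 2, 82, 101) 
Y of keeper top [-17.2  18.9] X [ 92.3 163.9]
rod top -6.564666389234931 [-1113.91366614   567.41015396] [-44.16814516  50.58711136]
```

```bash
python3 -m creep '[{"x":-0.042,"y":-0.04,"z":-0.02},{"x":-0.084,"y":-0.08,"z":-0.03},{"x":-0.126,"y":-0.12,"z":-0.03},{"x":-0.168,"y":-0.16,"z":-0.03},{"x":-0.21,"y":-0.2,"z":-0.03}]'; python3 -m creep '[{"x":-0.042,"y":-0.04},{"x":-0.084,"y":-0.08},{"x":-0.126,"y":-0.12},{"x":-0.168,"y":-0.16},{"x":-0.21,"y":-0.2}]'
```

```text
$[0]: bad value
$[0]: bad value
```

```bash
python3 -m creep '[{"fingers":0,"x":-0.042,"y":-0.04,"z":-0.02,"ax":0,"ay":0,"az":0},{"fingers":0,"x":-0.084,"y":-0.08,"z":-0.03,"ax":0,"ay":0,"az":0},{"fingers":0,"x":-0.126,"y":-0.12,"z":-0.03,"ax":0,"ay":0,"az":0},{"fingers":0,"x":-0.168,"y":-0.16,"z":-0.03,"ax":0,"ay":0,"az":0},{"fingers":0,"x":-0.21,"y":-0.2,"z":-0.03,"ax":0,"ay":0,"az":0}]'
```

```text
time: 0.72
tcp_pos: [319.1, 408.3, 235.4]
tcp_rot: [-0.382, -3.118, 0.0]
ft_force: [0.3, 0.9, -0.3]
width: 94.0
gripper_force: 0.0
```

```bash
python3 -m creep '[{"fingers":0,"x":-0.042,"y":-0.04},{"fingers":0,"x":-0.084,"y":-0.08},{"fingers":0,"x":-0.126,"y":-0.12},{"fingers":0,"x":-0.168,"y":-0.16},{"fingers":0,"x":-0.21,"y":-0.2}]'; python3 -m creep '[{"fingers":0,"x":-0.04,"y":-0.04,"az":-0.12},{"fingers":0,"x":-0.08,"y":-0.08,"az":-0.24},{"fingers":0,"x":-0.1,"y":-0.099,"az":-0.36},{"fingers":0,"x":-0.1,"y":-0.099,"az":-0.49},{"fingers":0,"x":-0.1,"y":-0.099,"az":-0.49}]'
```

```text
$[0]: bad value
$[0]: bad value
```

```bash
cat > w.py <<'E'
import sys
from h import *
from scipy.spatial.transform import Rotation as R
o=bot.get_obs();print({k:np.round(o[k],3).tolist() for k in("time","tcp_pos","tcp_rot","ft_force","width")});print(R.from_rotvec(o["tcp_rot"]).as_matrix().round(3).tolist())
im=bot.get_image("wrist");cv2.imwrite(f"pics/w{sys.argv[1]}.png",im["color"][...,::-1])
p=cloud(im);a=np.radians(104.1);ex=np.array([np.cos(a),np.sin(a)]);ey=np.array([-ex[1],ex[0]]);O=np.array([540.1,76.2])-10*ex
d=p[...,:2]-O;X=d@ex;Y=d@ey;Z=p[...,2]
k=(Z>152)&(Z<175)&(abs(Y)<40)&(X>-60)&(X<110);print("rod",k.sum(),np.median(X[k]),np.percentile(X[k],[5,95]),np.percentile(Y[k],[2,98]),np.median(Z[k]))
t=(o["tcp_pos"][:2]-O);print("tcp chest",t@ex,t@ey)
k=(Z>96)&(Z<105)&(X>85)&(X<175)&(abs(Y)<17)
print("keeper top hist",np.histogram(X[k],bins=range(84,175,3)))
np.savez("w.npz",X=X,Y=Y,Z=Z)
E
python3 w.py 1
```

```text
{'time': 0.725, 'tcp_pos': [319.136, 408.328, 235.357], 'tcp_rot': [-0.382, -3.118, 0.0], 'ft_force': [0.339, 0.944, -0.293], 'width': 93.956}
[[-0.97, 0.241, -0.0], [0.241, 0.97, -0.0], [0.0, -0.0, -1.0]]
  return _methods._mean(a, axis=axis, dtype=dtype,
  ret = ret.dtype.type(ret / rcount)
Traceback (most recent call last):
  File "w.py", line 8, in <module>
    k=(Z>152)&(Z<175)&(abs(Y)<40)&(X>-60)&(X<110);print("rod",k.sum(),np.median(X[k]),np.percentile(X[k],[5,95]),np.percentile(Y[k],[2,98]),np.median(Z[k]))
                                                                                      ~~~~~~~~~~~~~^^^^^^^^^^^^^
IndexError: index -1 is out of bounds for axis 0 with size 0
```

View pics/w1.png

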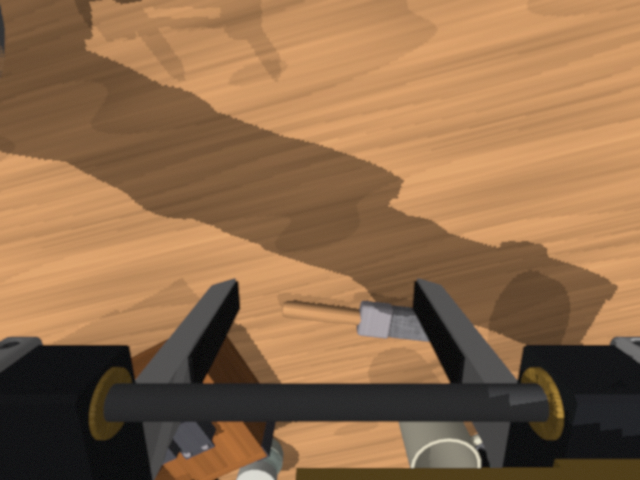

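The arm had not moved: all seven keys are needed in every row. The wrist view shows the fingers over bare desk, with the chest's keeper end at about (190,430), lower left.

```bash
python3 -m creep '[{"fingers":0,"x":-0.042,"y":-0.04,"z":0,"ax":0,"ay":0,"az":0},{"fingers":0,"x":-0.084,"y":-0.08,"z":0,"ax":0,"ay":0,"az":0},{"fingers":0,"x":-0.126,"y":-0.12,"z":0,"ax":0,"ay":0,"az":0},{"fingers":0,"x":-0.168,"y":-0.16,"z":0,"ax":0,"ay":0,"az":0},{"fingers":0,"x":-0.21,"y":-0.2,"z":0,"ax":0,"ay":0,"az":0}]'; python3 -m creep '[{"fingers":0,"x":-0.04,"y":-0.04,"z":0,"ax":0,"ay":0,"az":-0.12},{"fingers":0,"x":-0.08,"y":-0.08,"z":0,"ax":0,"ay":0,"az":-0.24},{"fingers":0,"x":-0.1,"y":-0.099,"z":0,"ax":0,"ay":0,"az":-0.36},{"fingers":0,"x":-0.1,"y":-0.099,"z":0,"ax":0,"ay":0,"az":-0.49},{"fingers":0,"x":-0.1,"y":-0.099,"z":0,"ax":0,"ay":0,"az":-0.49}]'; python3 w.py 2
```

```text
time: 1.4
tcp_pos: [474.6, 163.8, 235.5]
tcp_rot: [0.382, 3.118, 0.0]
ft_force: [0.3, 0.8, 0.6]
width: 94.1
gripper_force: 0.0
time: 2.02
tcp_pos: [547.0, 45.0, 235.2]
tcp_rot: [0.384, -3.117, 0.0]
ft_force: [0.2, 0.1, -0.5]
width: 93.9
gripper_force: 0.0
{'time': 2.025, 'tcp_pos': [546.953, 44.952, 235.173], 'tcp_rot': [0.384, -3.117, 0.0], 'ft_force': [0.182, 0.101, -0.451], 'width': 93.909}
[[-0.97, -0.242, -0.001], [-0.242, 0.97, -0.0], [0.001, -0.0, -1.0]]
rod 1004 -19.21115281110648 [-25.1655786  -13.23799978] [-20.87083354  23.56000765] 156.34141851094657
tcp chest -21.97560163514654 0.9663048701202444
keeper top hist (array([  0,   0, 113, 123, 123, 121, 126, 121, 116, 124, 125,  14,   0,
         0,   9, 165, 119, 121, 124, 110, 129, 116, 123, 125, 122, 119,
        54,   0,   0,   0]), array([ 84,  87,  90,  93,  96,  99, 102, 105, 108, 111, 114, 117, 120,
       123, 126, 129, 132, 135, 138, 141, 144, 147, 150, 153, 156, 159,
       162, 165, 168, 171, 174]))
```

View pics/w2.png

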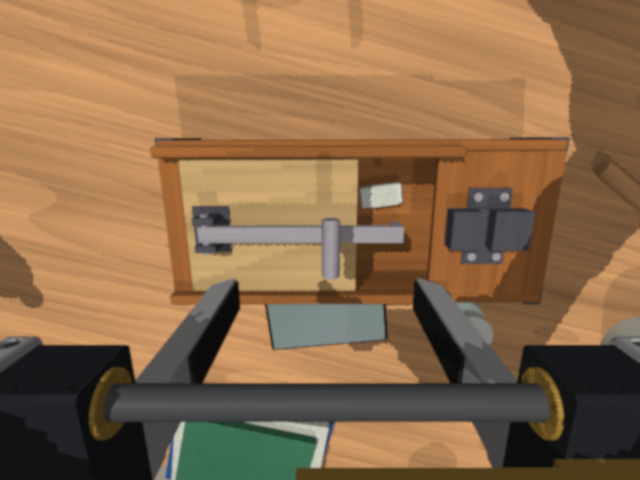

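The wrist view shows the bar along the row at v≈235, the rod at about (331,248), the nose end at about (403,234), and the keeper's notch at about (489,230).

```bash
cat > e.py <<'E'
import numpy as np
w=np.load("w.npz");X,Y,Z=w["X"],w["Y"],w["Z"]
k=(Z>74)&(Z<98)&(abs(Y)<90)&(abs(X)<230);print("outer X",np.percentile(X[k],[.2,99.8]),"Y",np.percentile(Y[k],[.2,99.8]))
for s in(-1,1):
  k=(Z>88)&(Z<98)&(abs(Y-s*70)<12);print("rail Y",np.median(Y[k]),np.polyfit(X[k],Y[k],1))
k=(Z>104)&(Z<125)&(abs(Y)<9)&(X>-5)&(X<120);print("bar end",np.percentile(X[k],[99,100]),np.median(Z[k]),np.median(Y[k]))
k=(Z>96)&(Z<104)&(X>85)&(X<170);print("keep Y",np.percentile(Y[k],[1,50,99]))
for a,b in((85,125),(125,170)):
  k=(Z>96)&(Z<104)&(X>a)&(X<b)&(abs(Y)<17);print(np.percentile(X[k],[1,99]),np.median(Z[k]))
E
python3 e.py
```

```text
outer X [-174.99248675  194.17891287] Y [-78.19008143  81.0619668 ]
rail Y -66.88368140236608 [-1.57901870e-03 -6.72640219e+01]
rail Y 70.42009659430298 [7.47352590e-03 6.98924112e+01]
bar end [44.34312608 44.67821197] 110.32996901459273 1.4498138137096988
keep Y [-16.82927433   1.29468503  18.70928932]
[ 91.13873214 117.13980634] 99.31567834517622
[129.12158765 162.9651908 ] 99.2887515840761
```

```bash
python3 -m creep '[{"fingers":0,"x":0,"y":0.003,"z":0.03,"ax":0,"ay":0,"az":0},{"fingers":0,"x":0,"y":0.003,"z":0.06,"ax":0,"ay":0,"az":0},{"fingers":0,"x":0,"y":0.003,"z":0.09,"ax":0,"ay":0,"az":0},{"fingers":0,"x":0,"y":0.003,"z":0.104,"ax":0,"ay":0,"az":0},{"fingers":0,"x":0,"y":0.003,"z":0.104,"ax":0,"ay":0,"az":0}]' && python3 -m creep '[{"fingers":0.7,"x":0,"y":0,"z":0,"ax":0,"ay":0,"az":0},{"fingers":0.8,"x":0,"y":0,"z":0,"ax":0,"ay":0,"az":0},{"fingers":1,"x":0,"y":0,"z":0,"ax":0,"ay":0,"az":0},{"fingers":1,"x":0,"y":0,"z":0,"ax":0,"ay":0,"az":0},{"fingers":1,"x":0,"y":0,"z":0,"ax":0,"ay":0,"az":0}]' 12; python3 -m creep '[{"fingers":1,"x":0,"y":0,"z":0,"ax":0,"ay":0,"az":0},{"fingers":1,"x":0,"y":0,"z":0,"ax":0,"ay":0,"az":0},{"fingers":1,"x":0,"y":0,"z":0,"ax":0,"ay":0,"az":0},{"fingers":1,"x":0,"y":0,"z":0,"ax":0,"ay":0,"az":0},{"fingers":1,"x":0,"y":0,"z":0,"ax":0,"ay":0,"az":0}]'
```

```text
time: 2.7
tcp_pos: [546.0, 48.3, 131.2]
tcp_rot: [0.384, -3.117, 0.001]
ft_force: [0.5, -0.0, -0.3]
width: 93.9
gripper_force: 0.0
time: 3.32
tcp_pos: [546.4, 48.1, 131.6]
tcp_rot: [-0.386, 3.118, -0.0]
ft_force: [0.0, 0.2, -0.3]
width: 47.5
gripper_force: 0.0
time: 3.95
tcp_pos: [546.3, 48.1, 131.5]
tcp_rot: [0.386, -3.118, 0.0]
ft_force: [0.2, 1.2, -0.3]
width: 13.8
gripper_force: 12.0
```

```bash
python3 -m creep '[{"fingers":1,"x":0,"y":-0.002,"z":-0.004,"ax":0,"ay":0,"az":0},{"fingers":1,"x":0,"y":-0.004,"z":-0.008,"ax":0,"ay":0,"az":0},{"fingers":1,"x":0,"y":-0.006,"z":-0.012,"ax":0,"ay":0,"az":0},{"fingers":1,"x":0,"y":-0.008,"z":-0.016,"ax":0,"ay":0,"az":0},{"fingers":1,"x":0,"y":-0.008,"z":-0.016,"ax":0,"ay":0,"az":0}]'; python3 -m creep '[{"fingers":1,"x":0,"y":0.005,"z":0,"ax":0,"ay":0,"az":0},{"fingers":1,"x":0,"y":0.012,"z":0,"ax":0,"ay":0,"az":0},{"fingers":1,"x":0,"y":0.02,"z":0,"ax":0,"ay":0,"az":0},{"fingers":1,"x":0,"y":0.028,"z":0,"ax":0,"ay":0,"az":0},{"fingers":1,"x":0,"y":0.03,"z":0,"ax":0,"ay":0,"az":0}]'
```

```text
time: 4.58
tcp_pos: [548.4, 40.2, 147.8]
tcp_rot: [-0.385, 3.118, 0.0]
ft_force: [-1.1, 1.7, -0.5]
width: 13.6
gripper_force: 12.0
time: 5.2
tcp_pos: [540.7, 70.3, 147.4]
tcp_rot: [0.387, -3.117, -0.0]
ft_force: [0.5, -2.7, -4.0]
width: 13.7
gripper_force: 12.0
```

```bash
cat > s.py <<'E'
from h import *
import sys
o=bot.get_obs();print({k:np.round(o[k],2).tolist() for k in("time","tcp_pos","ft_force","width","gripper_force")})
a=np.radians(104.1);ex=np.array([np.cos(a),np.sin(a)]);ey=np.array([-ex[1],ex[0]]);O=np.array([540.1,76.2])-10*ex
t=(o["tcp_pos"][:2]-O);print("tcp chest",t@ex,t@ey)
for n in("scene","side"):
    im=bot.get_image(n);p=cloud(im);d=p[...,:2]-O;X=d@ex;Y=d@ey;Z=p[...,2]
    k=(abs(Y)<6)&(Z>102)&(Z<150)&(X>-130)&(X<180)
    # bar top line between hinge and post
    print(n,k.sum(),"bar end X",np.percentile(X[k],[97,100]).round(1))
    for x in range(-110,180,10):
        q=k&(X>=x)&(X<x+10)
        if q.sum()>2: print((x,int(q.sum()),round(float(np.median(Z[q])),1)),end=' ')
    print()
    cv2.imwrite(f"pics/{n}{sys.argv[1]}.png",im["color"][150:310,190:430,::-1].repeat(3,0).repeat(3,1))
E
python3 s.py 3
```

```text
{'time': 5.2, 'tcp_pos': [540.72, 70.31, 147.41], 'ft_force': [0.47, -2.68, -4.0], 'width': 13.7, 'gripper_force': 12.0}
tcp chest 4.135732008283022 0.8358593541547766
scene 354 bar end X [ 68.4 137.6]
(-110, 20, 108.6) (-100, 19, 109.8) (-90, 20, 111.3) (-80, 23, 112.3) (-70, 17, 114.6) (-60, 25, 115.2) (-50, 25, 116.4) (-40, 17, 118.1) (-30, 21, 119.2) (-20, 21, 120.5) (-10, 19, 122.4) (0, 36, 127.9) (10, 10, 126.0) (20, 9, 124.4) (30, 5, 122.2) (40, 16, 129.3) (50, 22, 130.6) (60, 22, 131.2) (70, 6, 130.8) 
side 312 bar end X [ 69.8 147. ]
(-110, 18, 109.5) (-100, 16, 111.5) (-90, 16, 112.9) (-80, 17, 114.5) (-70, 15, 115.4) (-60, 22, 116.5) (-50, 19, 118.6) (-40, 13, 119.8) (-30, 18, 120.8) (-20, 16, 122.4) (-10, 14, 124.0) (0, 35, 131.3) (10, 9, 133.6) (20, 12, 128.6) (30, 17, 129.9) (40, 12, 131.5) (50, 11, 133.4) (60, 22, 133.7) (70, 8, 134.3)
```

```bash
python3 -m creep '[{"fingers":1,"x":0,"y":0.01,"z":0,"ax":0,"ay":0,"az":0},{"fingers":1,"x":0,"y":0.022,"z":0,"ax":0,"ay":0,"az":0},{"fingers":1,"x":0,"y":0.034,"z":0,"ax":0,"ay":0,"az":0},{"fingers":1,"x":0,"y":0.045,"z":0,"ax":0,"ay":0,"az":0},{"fingers":1,"x":0,"y":0.052,"z":0,"ax":0,"ay":0,"az":0}]'; python3 -m creep '[{"fingers":1,"x":0,"y":0,"z":0,"ax":0,"ay":0,"az":0},{"fingers":1,"x":0,"y":0,"z":0,"ax":0,"ay":0,"az":0},{"fingers":1,"x":0,"y":0,"z":0,"ax":0,"ay":0,"az":0},{"fingers":1,"x":0,"y":0,"z":0,"ax":0,"ay":0,"az":0},{"fingers":1,"x":0,"y":0,"z":0,"ax":0,"ay":0,"az":0}]'; python3 s.py 4
```

```text
time: 5.92
tcp_pos: [528.0, 120.8, 147.4]
tcp_rot: [0.387, -3.117, -0.0]
ft_force: [0.6, -3.5, -4.4]
width: 13.2
gripper_force: 12.0
time: 6.55
tcp_pos: [528.3, 119.8, 147.5]
tcp_rot: [0.385, -3.118, -0.0]
ft_force: [-1.6, 2.0, -0.1]
width: 13.7
gripper_force: 12.0
{'time': 6.55, 'tcp_pos': [528.3, 119.83, 147.48], 'ft_force': [-1.62, 2.02, -0.08], 'width': 13.7, 'gripper_force': 12.0}
tcp chest 55.190146036179485 0.8171182822108811
scene 332 bar end X [120.2 126.6]
(-60, 15, 107.7) (-50, 19, 109.8) (-40, 21, 111.0) (-30, 19, 112.3) (-20, 20, 113.2) (-10, 18, 115.2) (0, 21, 116.5) (10, 20, 118.5) (20, 14, 119.9) (30, 23, 120.9) (40, 18, 122.4) (50, 32, 126.5) (60, 12, 125.8) (70, 13, 126.1) (90, 15, 129.1) (100, 20, 130.0) (110, 20, 132.3) (120, 11, 126.3) 
side 285 bar end X [122.  145.5]
(-60, 12, 107.7) (-50, 20, 111.7) (-40, 15, 113.1) (-30, 15, 114.7) (-20, 16, 115.4) (-10, 16, 117.9) (0, 14, 118.3) (10, 18, 120.1) (20, 12, 120.8) (30, 15, 122.7) (40, 11, 124.1) (50, 38, 129.9) (60, 12, 128.6) (70, 8, 128.0) (80, 15, 129.8) (90, 8, 130.7) (100, 10, 132.8) (110, 15, 133.5) (120, 14, 132.7)
```

```bash
python3 -m creep '[{"fingers":1,"x":0,"y":0.001,"z":0.002,"ax":0,"ay":0,"az":0},{"fingers":1,"x":0,"y":0.002,"z":0.004,"ax":0,"ay":0,"az":0},{"fingers":1,"x":0,"y":0.004,"z":0.006,"ax":0,"ay":0,"az":0},{"fingers":1,"x":0,"y":0.004,"z":0.006,"ax":0,"ay":0,"az":0},{"fingers":1,"x":0,"y":0.004,"z":0.006,"ax":0,"ay":0,"az":0}]'; python3 s.py 5; python3 w.py 5; python3 e.py
```

```text
time: 7.28
tcp_pos: [527.5, 123.4, 141.4]
tcp_rot: [-0.385, 3.118, -0.001]
ft_force: [1.3, -2.6, -2.1]
width: 13.7
gripper_force: 12.0
{'time': 7.28, 'tcp_pos': [527.46, 123.4, 141.43], 'ft_force': [1.32, -2.65, -2.09], 'width': 13.71, 'gripper_force': 12.0}
tcp chest 58.857588114991515 0.7599585895869758
scene 313 bar end X [120.3 128.8]
(-60, 16, 107.7) (-50, 15, 109.4) (-40, 19, 111.1) (-30, 16, 110.9) (-20, 18, 111.9) (-10, 27, 112.2) (0, 17, 113.7) (10, 21, 113.8) (20, 20, 114.9) (30, 15, 115.8) (40, 21, 117.0) (50, 28, 119.5) (60, 12, 123.5) (70, 11, 118.1) (80, 6, 117.7) (90, 6, 119.5) (100, 17, 121.7) (110, 17, 122.7) (120, 11, 121.2) 
side 290 bar end X [122.9 148.3]
(-60, 15, 108.3) (-50, 14, 111.8) (-40, 11, 112.0) (-30, 21, 113.1) (-20, 10, 113.1) (-10, 16, 114.2) (0, 11, 115.7) (10, 15, 116.4) (20, 12, 117.1) (30, 13, 118.6) (40, 17, 119.0) (50, 34, 124.4) (60, 21, 135.2) (70, 8, 121.1) (80, 9, 122.6) (90, 18, 122.2) (100, 11, 124.4) (110, 14, 123.9) (120, 19, 119.1) 
{'time': 7.375, 'tcp_pos': [527.395, 123.536, 141.464], 'tcp_rot': [-0.385, 3.118, -0.0], 'ft_force': [0
[... 318 characters left out ...]
 101, 104,  31,  12,
         4,   3, 102, 148, 216, 225, 219, 228, 220, 222, 227, 210, 232,
       113,   0,   0,   0]), array([ 84,  87,  90,  93,  96,  99, 102, 105, 108, 111, 114, 117, 120,
       123, 126, 129, 132, 135, 138, 141, 144, 147, 150, 153, 156, 159,
       162, 165, 168, 171, 174]))
outer X [-173.18518918  194.22877879] Y [-76.23978703  80.69394779]
rail Y -66.34576555585448 [ 2.84633191e-03 -6.66142647e+01]
rail Y 70.12634006945478 [-6.60873586e-03  6.92468090e+01]
bar end [119.26476019 119.99345299] 117.98625331787166 3.0233513477237013
keep Y [-16.90789977   6.46083654  18.97340888]
[ 91.51895305 119.98515839] 99.41913700447921
[129.623213   163.24910904] 99.34435547382384
```

View pics/w5.png

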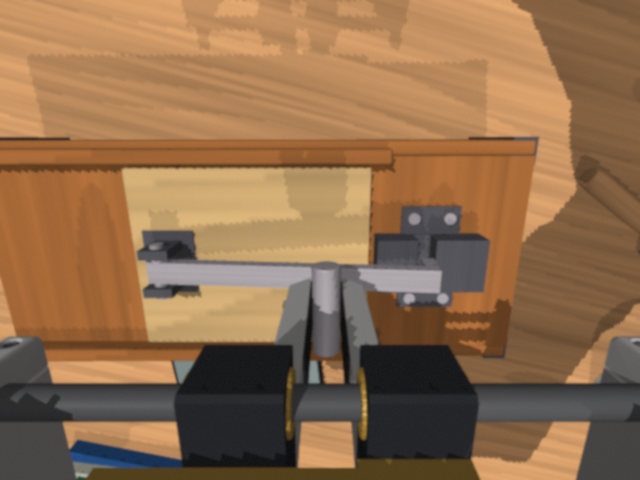

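View pics/scene5.png

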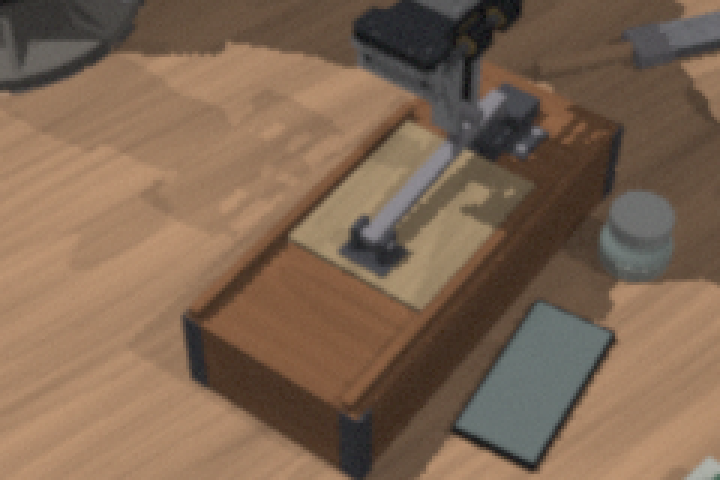

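The wrist view shows the bar end at about (440,280), over the notch and just short of the block's edge. The scene crop shows the lid slid along and the bar end over the keeper.

Run:
```python
import numpy as np
w=np.load("w.npz");X,Y,Z=w["X"],w["Y"],w["Z"]
k=(Z>112)&(Z<130)&(abs(Y)<9)&(X>90)&(X<160);print(np.percentile(X[k],[95,98,99,100]),np.percentile(Y[k],[5,95]))
q=k&(X>115);print(np.median(Z[q]))
q=(Z>104)&(Z<130)&(abs(Y)<6)&(X>-60)&(X<30);print(np.polyfit(X[q],Z[q],1))
for a,b in((85,121),(125,170)):
  k=(Z>96.5)&(Z<103)&(X>a)&(X<b)&(Y>-17)&(Y<-8);print(np.percentile(X[k],[1,99]))
```

```text
[124.14302263 125.10031426 125.32531783 126.29149984] [-5.3698216   7.93019135]
124.16592770971877
[8.26503079e-02 1.14473868e+02]
[ 91.47576163 112.59766078]
[134.36491237 163.26419439]
```

```bash
python3 -m creep '[{"fingers":1,"x":0,"y":0.0005,"z":0,"ax":0,"ay":0,"az":0},{"fingers":1,"x":0,"y":0.001,"z":0.001,"ax":0,"ay":0,"az":0},{"fingers":1,"x":0,"y":0.0015,"z":0.002,"ax":0,"ay":0,"az":0},{"fingers":1,"x":0,"y":0.002,"z":0.003,"ax":0,"ay":0,"az":0},{"fingers":1,"x":0,"y":0.0025,"z":0.004,"ax":0,"ay":0,"az":0}]'; python3 -m creep '[{"fingers":1,"x":0,"y":0,"z":0,"ax":0,"ay":0,"az":0},{"fingers":1,"x":0,"y":0,"z":0,"ax":0,"ay":0,"az":0},{"fingers":1,"x":0,"y":0,"z":0,"ax":0,"ay":0,"az":0},{"fingers":1,"x":0,"y":0,"z":0,"ax":0,"ay":0,"az":0},{"fingers":1,"x":0,"y":0,"z":0,"ax":0,"ay":0,"az":0}]';python3 s.py 6
```

```text
time: 8.05
tcp_pos: [526.7, 126.3, 137.4]
tcp_rot: [0.386, -3.118, 0.0]
ft_force: [-0.0, -2.4, -1.2]
width: 13.7
gripper_force: 12.0
time: 8.68
tcp_pos: [526.7, 126.2, 137.5]
tcp_rot: [0.386, -3.118, -0.0]
ft_force: [0.3, -1.1, -1.0]
width: 13.6
gripper_force: 12.0
{'time': 8.68, 'tcp_pos': [526.73, 126.21, 137.5], 'ft_force': [0.29, -1.15, -0.97], 'width': 13.56, 'gripper_force': 12.0}
tcp chest 61.76437416604763 0.7844186567573459
scene 308 bar end X [121.9 127.3]
(-60, 15, 107.4) (-50, 17, 109.3) (-40, 19, 109.7) (-30, 15, 109.9) (-20, 21, 110.2) (-10, 16, 111.1) (0, 20, 110.6) (10, 18, 111.5) (20, 13, 111.9) (30, 19, 112.6) (40, 21, 114.5) (50, 31, 114.5) (60, 18, 121.9) (70, 10, 113.5) (80, 11, 113.8) (100, 13, 115.5) (110, 16, 115.4) (120, 13, 114.9) 
side 269 bar end X [120.2 127.5]
(-60, 12, 108.1) (-50, 13, 111.2) (-40, 14, 111.1) (-30, 14, 110.7) (-20, 15, 112.0) (-10, 14, 112.6) (0, 13, 113.6) (10, 14, 113.5) (20, 14, 114.2) (30, 14, 114.8) (40, 18, 115.8) (50, 29, 118.5) (60, 24, 127.7) (70, 3, 115.7) (80, 12, 116.7) (90, 10, 116.9) (100, 12, 117.0) (110, 15, 117.6) (120, 9, 118.7)
```

The bar is below 0.07 rad with no push-back, so the nose is in the notch. I'll lower it the rest of the way and release it.

```bash
python3 -m creep '[{"fingers":1,"x":0,"y":0.0005,"z":0.001,"ax":0,"ay":0,"az":0},{"fingers":1,"x":0,"y":0.001,"z":0.002,"ax":0,"ay":0,"az":0},{"fingers":1,"x":0,"y":0.0015,"z":0.003,"ax":0,"ay":0,"az":0},{"fingers":1,"x":0,"y":0.002,"z":0.004,"ax":0,"ay":0,"az":0},{"fingers":1,"x":0,"y":0.002,"z":0.005,"ax":0,"ay":0,"az":0}]'; python3 -m creep '[{"fingers":0.8,"x":0,"y":0,"z":0,"ax":0,"ay":0,"az":0},{"fingers":0.7,"x":0,"y":0,"z":0,"ax":0,"ay":0,"az":0},{"fingers":0.5,"x":0,"y":0,"z":0,"ax":0,"ay":0,"az":0},{"fingers":0.5,"x":0,"y":0,"z":0,"ax":0,"ay":0,"az":0},{"fingers":0.5,"x":0,"y":0,"z":0,"ax":0,"ay":0,"az":0}]';python3 s.py 7
```

```text
time: 9.4
tcp_pos: [526.3, 128.3, 132.6]
tcp_rot: [-0.386, 3.118, 0.0]
ft_force: [-3.3, -2.0, 10.3]
width: 13.3
gripper_force: 12.0
time: 10.02
tcp_pos: [526.2, 128.2, 132.5]
tcp_rot: [0.386, -3.118, 0.0]
ft_force: [-0.9, 0.1, 0.1]
width: 46.6
gripper_force: 0.0
{'time': 10.02, 'tcp_pos': [526.21, 128.15, 132.46], 'ft_force': [-0.92, 0.13, 0.13], 'width': 46.65, 'gripper_force': 0.0}
tcp chest 63.77156592615643 0.8145483499075503
scene 349 bar end X [118.9 128.5]
(-60, 15, 106.9) (-50, 18, 109.2) (-40, 19, 109.4) (-30, 18, 109.3) (-20, 17, 109.0) (-10, 20, 109.3) (0, 18, 108.6) (10, 17, 109.2) (20, 28, 110.6) (30, 17, 108.9) (40, 16, 108.9) (50, 48, 121.9) (60, 20, 121.0) (70, 9, 109.8) (80, 37, 139.2) (100, 8, 108.1) (110, 14, 108.8) (120, 9, 108.0) 
side 283 bar end X [120.2 128.5]
(-60, 14, 107.8) (-50, 13, 110.6) (-40, 11, 111.9) (-30, 13, 111.2) (-20, 10, 111.2) (-10, 11, 110.8) (0, 11, 110.8) (10, 13, 110.7) (20, 21, 112.6) (30, 18, 112.0) (40, 10, 110.9) (50, 25, 119.0) (60, 49, 125.5) (70, 6, 111.1) (80, 18, 128.2) (90, 11, 111.6) (100, 7, 111.5) (110, 13, 110.5) (120, 9, 111.3)
```

The bar is level at about 109–111 mm and the handle is free. I'll retreat straight up and check.

```bash
python3 -m creep '[{"fingers":0.5,"x":0,"y":0,"z":-0.02,"ax":0,"ay":0,"az":0},{"fingers":0.5,"x":0,"y":0,"z":-0.05,"ax":0,"ay":0,"az":0},{"fingers":0.5,"x":0,"y":0,"z":-0.08,"ax":0,"ay":0,"az":0},{"fingers":0.5,"x":0,"y":0,"z":-0.11,"ax":0,"ay":0,"az":0},{"fingers":0.5,"x":0,"y":0,"z":-0.11,"ax":0,"ay":0,"az":0}]'; python3 s.py 8; python3 w.py 8
```

```text
time: 10.75
tcp_pos: [527.3, 128.4, 244.5]
tcp_rot: [-0.385, 3.115, 0.002]
ft_force: [-0.3, -0.4, -0.4]
width: 46.8
gripper_force: 0.0
{'time': 10.75, 'tcp_pos': [527.28, 128.43, 244.48], 'ft_force': [-0.25, -0.43, -0.41], 'width': 46.79, 'gripper_force': 0.0}
tcp chest 63.77568567284242 -0.28848762667973205
scene 315 bar end X [116.9 126.4]
(-60, 16, 108.2) (-50, 16, 109.7) (-40, 18, 108.2) (-30, 19, 108.9) (-20, 16, 109.2) (-10, 16, 108.5) (0, 16, 108.1) (10, 17, 108.8) (20, 13, 109.4) (30, 20, 109.2) (40, 18, 108.9) (50, 53, 124.9) (60, 24, 116.0) (70, 9, 109.1) (80, 15, 108.6) (90, 5, 107.6) (100, 4, 109.3) (110, 13, 109.0) (120, 7, 108.1) 
side 275 bar end X [121.5 151. ]
(-60, 14, 106.8) (-50, 13, 110.7) (-40, 12, 111.1) (-30, 14, 111.5) (-20, 12, 111.1) (-10, 11, 110.9) (0, 11, 111.0) (10, 15, 110.4) (20, 13, 111.7) (30, 12, 110.8) (40, 14, 110.9) (50, 33, 123.8) (60, 42, 124.8) (70, 3, 109.1) (80, 13, 110.6) (90, 11, 111.3) (100, 11, 111.2) (110, 10, 111.1) (120, 10, 110.5) 
{'time': 10.85, 'tcp_pos': [526.085, 128.156, 242.225], 'tcp_rot': [0.386, -3.118, -0.0], 'ft_force': [0.448, -1.06, -0.397], 'width': 46.611}
[[-0.97, -0.244, -0.0], [-0.244, 0.97, 0.0], [0.0, 0.0, -1.0]]
rod 957 62.84089622502463 [57.38319664 69.03439705] [-20.87652732  23.47510196] 156.33940273763318
tcp chest 63.805337884336346 0.9352176350590184
keeper top hist (array([  2,   4,  39,  56,  58,  68,  59,  54,  60,  63,  62,   7,   7,
         7,   2, 113, 113, 117, 111, 117, 119, 112, 116, 113, 115, 116,
        51,   0,   0,   0]), array([ 84,  87,  90,  93,  96,  99, 102, 105, 108, 111, 114, 117, 120,
       123, 126, 129, 132, 135, 138, 141, 144, 147, 150, 153, 156, 159,
       162, 165, 168, 171, 174]))
```

View pics/w8.png

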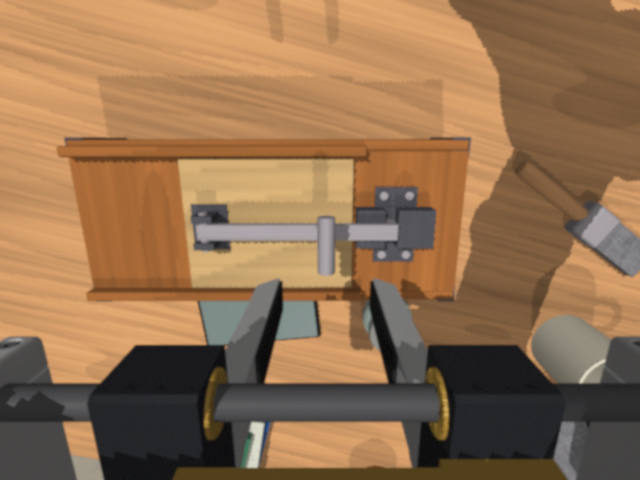

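The wrist view shows the bar level, with its end at (398,232) sunk in the notch before the block. The rod at (326,245) is free, with its top at 156 mm as at the start.

```bash
python3 -c "
from workcell import bot
print(bot.close_job())"
```

```text
the job is handed in; nothing more can be done
None
```

The chest is shut: by the camera readings, the lid is at about 0.088 m with the bar level in the keeper's notch. The handle is free, the gripper is clear above it, and I handed the job in at about 11 s without getting a verdict back.

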